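Change over the billets in the gang clamp

ROBOT

A 6-joint arm with a two-finger parallel gripper is mounted at the origin on a cart in front of the work surface, level with it; the furniture and walls round the work are solid. World frame = base frame: x ahead of the robot, y to its left, z up, the work surface at z = 0. Lengths are in m, angles in rad, forces in N, time in s.
With the tool pointing down it reaches from about 0.325 to 0.775 m from the base axis. Payload 5.5 kg.
Tool frame: the origin (TCP) lies at the very end of the fingers, on their centre line; the grasp point (between the pads) lies 19 mm behind it; z points along the fingers, y is the line along which they close (so a half turn about z gives the same grasp; the last joint's range is limited). The gripper opens to 85 mm and grips with 20 to 120 N. Pads are 22 mm wide; open, the fingers measure 114 mm over their backs; the gripper's body (76 mm by 85 mm) begins 54 mm behind the grasp point. The pads swing forward as they close: fully open they stand 13 mm farther back than shut.
Start: joints at [1.223, 0.091, 1.231, -0, 1.82, -0.057], TCP at [0.172, 0.575, 0.231] pointing down, gripper open.
Joint ranges: [-2.87, 2.87], [-0.86, 2.18], [0.17, 2.46], [-1.51, 4.65], [0.06, 2.69], [-2.65, 2.65]. Speed limits (rad/s): [2.57, 2.57, 3.01, 3.14, 3.14, 3.14].

INTERFACE

Orientations are given as a unit quaternion [x, y, z, w].
In Python, from workcell import arm gives the robot as it stands. Calls block until the motion is done:
- arm.goto(position, orientation): joint-space move of the TCP to a pose.
- arm.movel(position, attitude=None, rate=0.15): straight line of the TCP; attitude=None keeps the orientation; rate is the mean speed in m/s.
- arm.movej(angles): joint-space move.
- arm.move_gripper(opening): opening from 0.0 (shut) to 1.0 (fully open); the grip force is fixed at half the most; returns when the fingers have stopped.
- arm.hold(seconds).
- arm.ik(position, orientation): joint angles nearest the present ones, or None.
- arm.snapshot(name): name is "side" or "top" or "wrist"; returns the picture (480x640x3 uint8, red, green, blue); there is no depth.
- arm.camera_params(name): a dict with "camera_matrix" (3x3 intrinsics, pixels), "xyz" and "orientation" of the camera in the world; the wrist camera has in their place "tool_from_camera" (4x4, takes a point from camera to tool coordinates, whose origin is the TCP and whose axes are the flange's). Camera axes: x right, y down, z forward; pixel columns grow to the right and rows downward; lengths in m; the calibration is good to about 2 mm. The wrist camera is an equidistant fisheye: a pixel r from the principal point sees the ray r / f radians off the axis. A picture is of the moment at which its call begins: read the wrist's pose just before it. camera_params takes no time and is no camera call.
A pose or a line that the arm cannot do raises arm.IKError and nothing moves.
- arm.close_job(): hands the job in; it is judged then, once.
Trained networks look in the newest picture that a camera, given by its name, has taken for a name from the list of things; names that differ only in an ending like _2 or _b are one class to them, and where a whole thing is asked for, a point or a joint stands for the part that bears it (a point fixed in the world has none). Each returns a list of dicts, best first, with "conf" (0 to 1); they miss things now and then, are a little off and sometimes report something else, mostly with a low value. They report only what shows in the picture. A call takes as long as a camera call. They do not tell look-alikes from the thing itself.
- arm.look_for(thing, camera): "centre" ([x, y, z] in m, in world coordinates, good to about 4 mm: the middle of the surface that is visible of it).
- arm.spot_point(thing, camera): "centre" ([x, y, z] in m, in world coordinates, good to about 4 mm: a listed point, or the origin of a listed thing).
Readings, each from a call of its own:
- arm.read_clock(): time.
- arm.read_joint_pos(): joint angles.
- arm.read_joint_vel(): joint speeds.
- arm.read_joint_efforts(): joint torques, N m.
- arm.read_eef_pos(): TCP position.
- arm.read_orientation(): TCP orientation.
- arm.read_ft_force(): force on the tool from outside, world axes, zero at the start.
- arm.read_moment(): the same for the moment, N m.
- arm.read_gripper_width(): opening from 0.0 (shut) to 1.0 (fully open).
- arm.read_finger_force(): force on a finger pad.
Only numpy, scipy, OpenCV 4.12 (cv2) and the standard library are available. Lean on these libraries where they do the work, as an engineer would, in place of code of your own. Each camera call takes 0.05 s, during which the arm holds its last target. There are 200 camera calls.

TASK

Change over the gang clamp: unscrew its knurled nut, slide out every finished billet that is clamped there and lay it flat across the top of the wooden packing block. Lay every blank billet from the plywood board flat across the two rails, one to a lane, pushed in under the clamp bar to the stop (within a few millimetres), and when all of them are in place screw the nut fully home again so that the blanks are clamped; do not push the tape roll or the tin about.

Things in the scene. Friction and masses are not known exactly. Their poses are not given: they have to be found in the camera images.
- fixture: fixed gang clamp; origin on the bench, z up, x from the robot's side towards its stop. Base x -60 to +100 mm, 104 wide, top at z = 38 mm. Two narrow level rails, 8 mm plates 160 mm long in y, tops at z = 76 mm, at x = -48 and +32 mm; billets lie across both, lengthwise in x, in three lanes at y = -58, 0, +58. Guides 6 mm high leave 38 mm for a billet.
- stop (a point): stop plate's face, fixture x = +50 mm, across all lanes, top at z = 92 mm. A billet against it has its centre at fixture x = -2.5 mm. The clamp bar covers x = +20 to +100 mm, so a billet is slid about 30 mm along x out from or in under it. Fingers fit down both sides of a billet between the rails; neighbouring billets are 26 mm apart.
- clamp_bar: steel bar of the gang clamp, 80 x 140 x 12 mm, over the stop end of the billets, guided up and down. Origin: the fixture's origin plus its lift. With the nut home it spans z = 108 to 120 mm; it rises 0.796 mm per rad unscrewed. In each lane at fixture x = +32 mm a sprung plunger (12 mm across, 1200 N/m) hangs 13 mm below it when free, pressed up 3 mm by a billet when home.
- nut (a joint): angle of the knurled nut, rad: 0 is screwed fully home (hard stop), growing as it is unscrewed, counterclockwise seen from above, to 15.7 (right-hand thread, clockwise tightens). About 0.06 N m of friction; it stays where it is left. Plungers leave a seated billet at about 3.8 rad; at 9 rad they clear it by 4 mm.
- nut_grip (a point): on the nut's upright axis, in the middle of its round knurled grip, 40 mm across and 26 mm high, 26 mm above the clamp bar's top; it rises with the bar. Nothing stands beside it down to the bar. A fixed stud comes up through it to 175 mm above the bench.
- lane_left (a point): where the centre of a seated billet belongs in the left lane (fixture y = +58 mm), 1 mm short of the stop, 87 mm above the bench
- lane_mid (a point): the same in the middle lane. Under the middle of each lane runs a rib 8 mm wide, level with the rails (top 76 mm above the bench), from fixture x = -85 to +46 mm
- lane_right (a point): the same in the right lane (fixture y = -58 mm)
- board: fixed plywood loading board 136 x 565 mm over the lathe's tray lip, its top 40 mm above the bench; origin on the bench under its centre. Lips 7 mm high and 4 mm thick run along both its long edges. The blanks and the packing block stand on it.
- rest_block: fixed beech packing block 110 x 36 x 30 mm; origin under its centre, x along its length, z up; its top, 36 mm wide, is 30 mm above the board it stands on. Room for two billets laid across it side by side (about 29 mm either side of its middle).
- done_left: finished aluminium billet, a plain rectangular bar 22 x 32 x 106 mm, 0.19 kg, lying flat (22 mm upright), at the start clamped in the left lane, if present; origin at the middle of its end face on the robot's side, its own z axis runs along its 106 mm length, x is upright (it points down at the start), y across the 32 mm width
- done_left_centre (a point): centre of that finished billet
- done_mid: finished aluminium billet, a plain rectangular bar 22 x 32 x 106 mm, 0.19 kg, lying flat (22 mm upright), at the start clamped in the mid lane, if present; origin at the middle of its end face on the robot's side, its own z axis runs along its 106 mm length, x is upright (it points down at the start), y across the 32 mm width
- done_mid_centre (a point): centre of that finished billet
- done_right: finished aluminium billet, a plain rectangular bar 22 x 32 x 106 mm, 0.19 kg, lying flat (22 mm upright), at the start clamped in the right lane, if present; origin at the middle of its end face on the robot's side, its own z axis runs along its 106 mm length, x is upright (it points down at the start), y across the 32 mm width
- done_right_centre (a point): centre of that finished billet
- blank1: unmachined aluminium billet, a plain rectangular bar 22 x 32 x 106 mm, 0.19 kg, lying flat (22 mm upright), at the start on the loading board, if present; origin at the middle of its end face on the robot's side, its own z axis runs along its 106 mm length, x is upright (it points down at the start), y across the 32 mm width
- blank1_centre (a point): centre of that blank billet
- blank2: unmachined aluminium billet, a plain rectangular bar 22 x 32 x 106 mm, 0.19 kg, lying flat (22 mm upright), at the start on the loading board, if present; origin at the middle of its end face on the robot's side, its own z axis runs along its 106 mm length, x is upright (it points down at the start), y across the 32 mm width
- blank2_centre (a point): centre of that blank billet
- blank3: unmachined aluminium billet, a plain rectangular bar 22 x 32 x 106 mm, 0.19 kg, lying flat (22 mm upright), at the start on the loading board, if present; origin at the middle of its end face on the robot's side, its own z axis runs along its 106 mm length, x is upright (it points down at the start), y across the 32 mm width
- blank3_centre (a point): centre of that blank billet
- tape: bystander: small roll of grey tape, 48 mm across and 18 mm high, lying loose on the board; origin under its centre
- tin: bystander: round tin, 57 mm across and 28 mm high, loose on the bench; origin under its centre
Mind the look-alikes: they are no part of the job. Leave any green look-alike of the blank3 alone.

How it is judged:
By the outcome, as a careful person would: the job done as asked, in the order asked, and still so for the second after the job is handed in, with the robot touching nothing.
Of done_left, done_mid, done_right only 1 to 2 are there at a start; the rules pass over those that are not, and their reading is None.
Of blank1, blank2, blank3 only 2 to 3 are there at a start; the rules pass over those that are not, and their reading is None.
At some moment in a run one of blank1, blank2, blank3 may be knocked a few centimetres aside while the robot is not near it.
Once in a run the grip may slacken for a moment while it holds something.
It also fails if it takes over 210 s, if anything falls off the work surface, if the arm or the gripper's body presses on something with over 40 N, if the wrist force passes 120 N, or if a joint passes its speed limit or range.

## Working session

There is one attempt and no reset: what is moved stays moved. The work goes in short steps, each a Python script; the robot and the scene stay as the last script left them, time stands still between calls to the robot, and variables do not carry over. Pictures are saved under pics/ and viewed, at most 14 in all, crops included, and the job is handed in when it is done.

```bash
ls; mkdir -p pics
python3 - <<'E'
from workcell import arm
import cv2
for c in ("side","top"):
    im=arm.snapshot(c); cv2.imwrite(f"pics/{c}0.png",im[:,:,::-1])
    p=arm.camera_params(c); print(c,p)
    for t in ["fixture","stop","nut_grip","lane_left","lane_mid","lane_right","board","rest_block","done_left_centre","done_mid_centre","done_right_centre","blank1_centre","blank2_centre","blank3_centre","tape","tin"]:
        r=arm.spot_point(t,c); print(t,[([round(float(v),3) for v in d["centre"]],round(d["conf"],2)) for d in r[:4]])
print(arm.read_clock(),arm.read_orientation(),arm.camera_params("wrist"))
E
```

```text
pics
side {'camera_matrix': array([[498.65444594,   0.        , 322.83452063],
       [  0.        , 498.65444594, 241.19349642],
       [  0.        ,   0.        ,   1.        ]]), 'xyz': array([0.23133022, 1.22071301, 0.76803548]), 'orientation': array([-0.1279749 ,  0.84312009, -0.51663843,  0.07652244])}
fixture [([0.447, -0.282, -0.001], 0.72)]
stop [([0.492, -0.29, 0.076], 0.62)]
nut_grip [([0.514, -0.285, 0.142], 0.67)]
lane_left [([0.441, -0.223, 0.084], 0.75)]
lane_mid [([0.438, -0.28, 0.087], 0.93)]
lane_right [([0.433, -0.339, 0.087], 0.98), ([0.441, -0.28, 0.088], 0.63), ([0.495, -0.289, 0.076], 0.4)]
board [([0.417, 0.148, 0.001], 0.57), ([0.388, -0.282, 0.088], 0.38)]
rest_block [([0.441, -0.063, 0.038], 0.74), ([0.353, -0.405, 0.002], 0.4)]
done_left_centre []
done_mid_centre [([0.437, -0.282, 0.085], 0.59), ([0.364, 0.342, 0.051], 0.5)]
done_right_centre []
blank1_centre [([0.413, 0.344, 0.054], 0.79)]
blank2_centre [([0.495, -0.289, 0.079], 0.7)]
blank3_centre [([0.419, 0.231, 0.053], 0.86), ([0.834, 0.163, 0.01], 0.57), ([0.367, 0.241, 0.053], 0.29)]
tape [([0.377,
[... 999 characters left out ...]
.163, 0.014], 0.67)]
tape [([0.378, 0.045, 0.037], 0.58)]
tin [([0.356, -0.406, -0.001], 0.89)]
1.7 [ 1.44883990e-01  9.89448649e-01 -2.15659930e-06  4.95817512e-06] {'camera_matrix': array([[371.64829954,   0.        , 318.43766065],
       [  0.        , 371.64829954, 237.92088249],
       [  0.        ,   0.        ,   1.        ]]), 'tool_from_camera': array([[-1.19673384e-04, -9.63691890e-01, -2.67016716e-01,
         6.84212799e-02],
       [ 9.99999751e-01, -3.01028158e-04,  6.38256073e-04,
        -5.58349854e-04],
       [-6.95461752e-04, -2.67016573e-01,  9.63691686e-01,
        -1.42098075e-01],
       [ 0.00000000e+00,  0.00000000e+00,  0.00000000e+00,
         1.00000000e+00]])}
```

View pics/side0.png

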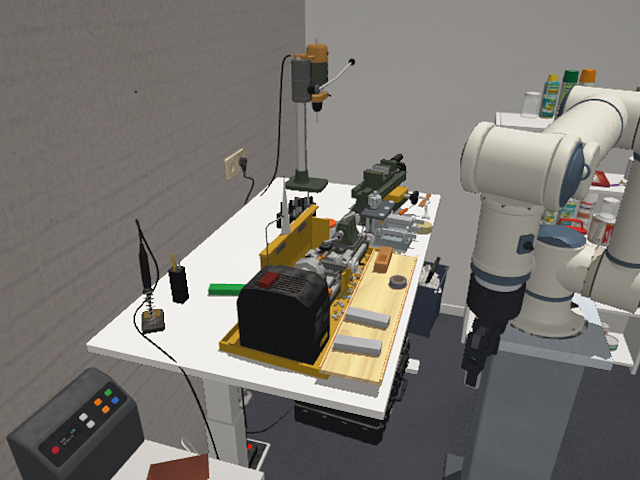

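View pics/top0.png

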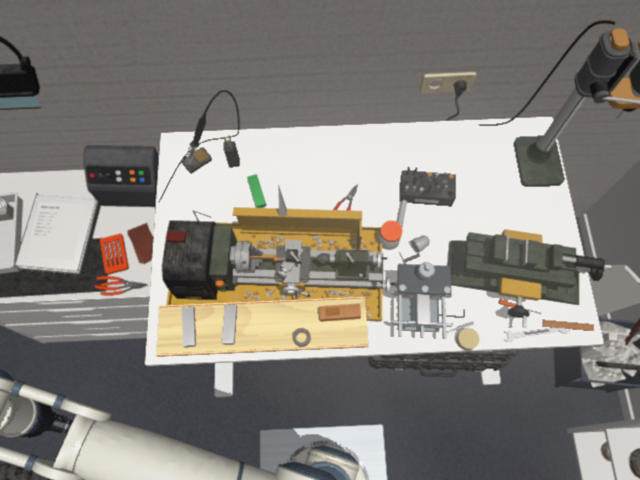

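```bash
cat > h.py <<'E'
from workcell import arm
import numpy as np, cv2
from scipy.spatial.transform import Rotation as R
pi=np.pi
def Q(psi):           # tool down, closing line at heading psi
    a=(psi+pi/2)/2; return [np.cos(a),np.sin(a),0,0]
def snap(name):
    T=np.eye(4);T[:3,:3]=R.from_quat(arm.read_orientation()).as_matrix();T[:3,3]=arm.read_eef_pos()
    im=arm.snapshot("wrist"); cv2.imwrite(f"pics/{name}.png",im[:,:,::-1])
    C=T@arm.camera_params("wrist")["tool_from_camera"]; np.save(f"pics/{name}.npy",C); return im,C
K=arm.camera_params("wrist")["camera_matrix"]
def ray(C,u,v):
    d=np.array([u-K[0,2],v-K[1,2]]);r=np.hypot(*d);th=r/K[0,0]
    w=np.r_[d/max(r,1e-9)*np.sin(th),np.cos(th)]; return C[:3,3],C[:3,:3]@w
def at_z(C,u,v,z):
    o,d=ray(C,u,v); return o+d*(z-o[2])/d[2]
def proj(C,p):
    q=C[:3,:3].T@(np.asarray(p)-C[:3,3]); r=np.hypot(q[0],q[1]); th=np.arctan2(r,q[2])
    return K[:2,2]+K[0,0]*th*q[:2]/max(r,1e-9)
def tri(rays):
    A=0;b=0
    for o,d in rays:
        P=np.eye(3)-np.outer(d,d);A=A+P;b=b+P@o
    return np.linalg.solve(A,b)
def spots(names,cam="wrist",thr=0.3):
    out={}
    for t in names:
        r=arm.spot_point(t,cam); out[t]=[(np.round(d["centre"],4).tolist(),round(d["conf"],2)) for d in r if d["conf"]>thr]
        print(t,out[t][:3])
    return out
E
python3 - <<'E'
from h import *
p=np.array(arm.read_eef_pos())
arm.movel([p[0],p[1],.33],rate=.3)
arm.goto([.37,.29,.33],Q(1.57))
snap("wb1"); spots(["blank1","blank1_centre","blank2_centre","blank3","blank3_centre"])
arm.goto([.40,-.06,.36],Q(1.57))
snap("wr1"); spots(["rest_block","tape"])
arm.goto([.40,-.25,.33],Q(1.57))
F=["fixture","stop","nut_grip","lane_left","lane_mid","lane_right","done_mid","done_mid_centre"]
snap("wf1"); spots(F)
arm.goto([.43,-.31,.33],Q(1.57))
snap("wf2"); spots(F)
print(arm.read_clock(),arm.read_joint_pos())
a=[cv2.imread(f"pics/{n}.png") for n in ("wb1","wr1","wf1","wf2")]
m=np.vstack([np.hstack(a[:2]),np.hstack(a[2:])]); cv2.imwrite("pics/m1.png",cv2.resize(m,(800,600),interpolation=cv2.INTER_AREA))
E
```

```text
blank1 [([0.3651, 0.2387, 0.0528], 0.91), ([0.364, 0.3376, 0.0526], 0.74)]
blank1_centre [([0.4135, 0.3402, 0.0519], 0.56)]
blank2_centre []
blank3 [([0.3651, 0.2387, 0.0528], 0.91), ([0.364, 0.3376, 0.0526], 0.74)]
blank3_centre [([0.4255, 0.2353, 0.0515], 0.84), ([0.3668, 0.2369, 0.0537], 0.7)]
rest_block [([0.4366, -0.0641, 0.0392], 0.89)]
tape [([0.3751, 0.0418, 0.0399], 0.76)]
fixture [([0.4363, -0.2833, 0.0018], 0.84)]
stop []
nut_grip [([0.5131, -0.2868, 0.1471], 0.66)]
lane_left [([0.4387, -0.2275, 0.0862], 0.88)]
lane_mid []
lane_right [([0.4345, -0.3416, 0.0861], 0.81)]
done_mid [([0.3825, -0.2741, 0.0884], 0.64)]
done_mid_centre [([0.4381, -0.2825, 0.0853], 0.87)]
fixture [([0.4392, -0.2855, 0.0003], 0.72)]
stop []
nut_grip [([0.5146, -0.2877, 0.1484], 0.78)]
lane_left [([0.4427, -0.2241, 0.0858], 0.85)]
lane_mid []
lane_right [([0.4314, -0.3405, 0.0831], 0.72)]
done_mid [([0.3858, -0.2752, 0.0893], 0.69)]
done_mid_centre [([0.4411, -0.283, 0.0841], 0.8), ([0.4383, -0.0684, 0.0396], 0.48)]
7.325 [-6.88335016e-01 -5.46868955e-02  1.20066252e+00  1.40674679e-05
  1.99479951e+00 -2.25879931e+00]
```

View pics/m1.png

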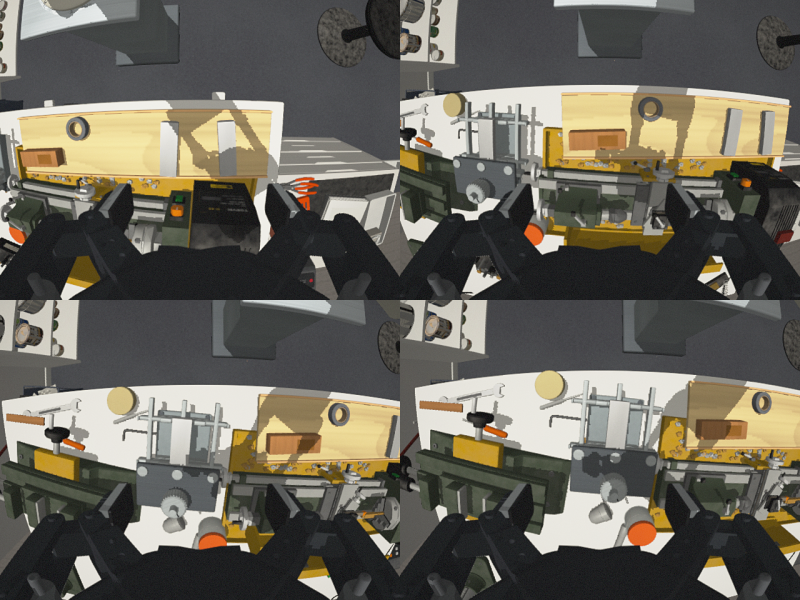

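Run:
```python
import cv2,numpy as np
a=cv2.imread("pics/wf1.png")[140:400,200:400];b=cv2.imread("pics/wf2.png")[110:370,255:455]
cv2.imwrite("pics/c1.png",cv2.resize(np.hstack([a,b]),None,fx=2,fy=2,interpolation=cv2.INTER_CUBIC))
```

```text
(no output)
```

View pics/c1.png

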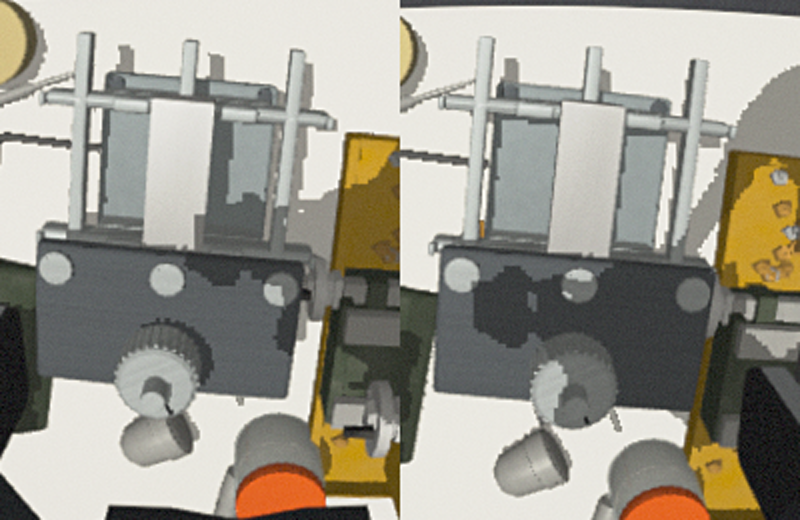

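Run:
```python
from h import *
C1=np.load("pics/wf1.npy");C2=np.load("pics/wf2.npy")
l=lambda x,y:ray(C1,200+x/2,140+y/2); r=lambda x,y:ray(C2,255+(x-400)/2,110+y/2)
P={"bilR":(152,99,561,101),"bilL":(214,103,624,105),"barR":(40,237,441,249),"barL":(306,257,713,269),"nuttop":(156,383,573,388),"farR":(38,373,436,391),"farL":(287,398,703,406)}
o={}
for k,(a,b,c,d) in P.items():
    z={"b":.12,"f":.12,"n":.159}[k[0]]
    if k.startswith("bil"): z=.098
    q=[x[0]+x[1]*(z-x[0][2])/x[1][2] for x in (l(a,b),r(c,d))]
    o[k]=np.mean(q,0); print(k,np.round(tri([l(a,b),r(c,d)]),4),"planes",np.round(q[0],4)[:2],np.round(q[1],4)[:2])
d=o["bilL"]-o["bilR"];print("bil width",np.hypot(*d[:2]),"yaw",np.arctan2(-d[0],d[1]))
for s in("bar","far"):
    d=o[s+"L"]-o[s+"R"];print(s,np.hypot(*d[:2]),np.arctan2(-d[0],d[1]))
c=sum(o[k] for k in("barL","barR","farL","farR"))/4
print("bar centre",c)
```

```text
bilR [ 0.3847 -0.2928  0.0943] planes [ 0.3845 -0.2923] [ 0.3843 -0.2931]
bilL [ 0.3865 -0.261   0.0965] planes [ 0.3867 -0.2607] [ 0.386  -0.2614]
barR [ 0.459  -0.3552  0.1006] planes [ 0.4514 -0.35  ] [ 0.4548 -0.3525]
barL [ 0.4707 -0.2115  0.0987] planes [ 0.4617 -0.2141] [ 0.4655 -0.2167]
nuttop [ 0.5127 -0.2888  0.1575] planes [ 0.5126 -0.2883] [ 0.5113 -0.2892]
farR [ 0.5298 -0.3579  0.1231] planes [ 0.531 -0.359] [ 0.5318 -0.3582]
farL [ 0.527  -0.2239  0.1494] planes [ 0.5446 -0.2217] [ 0.5424 -0.2159]
bil width 0.03174365797967295 yaw -0.06275304751723836
bar 0.13622681467219336 -0.07736105897384347
far 0.14031705532214334 -0.08598262110963459
bar centre [ 0.49791367 -0.28601347  0.12      ]
```

```bash
cat >> h.py <<'E'
NUT=np.array([.513,-.288])
def j1n(): return np.arctan2(NUT[1],NUT[0])
def stroke(j6a,j6b,ang0,z0=.126,n=4):
    """nut at angle ang0; grip at j6a, turn to j6b (decreasing unscrews), release; gives new commanded angle"""
    z=z0+ang0*.000796; psi=j1n()-j6a
    p=arm.read_eef_pos()
    arm.movel([*NUT,max(z+.045,.17)],Q(psi),rate=.3) if np.hypot(p[0]-NUT[0],p[1]-NUT[1])<.03 and p[2]>.16 else None
    arm.movel([*NUT,z],Q(psi),rate=.1); arm.move_gripper(0.0)
    w=arm.read_gripper_width(); f0=arm.read_ft_force()
    M=[]
    for k in range(1,n+1):
        j=j6a+(j6b-j6a)*k/n; a=ang0+(j6a-j)
        q=arm.ik([*NUT,z0+max(a,0)*.000796],Q(j1n()-j))
        assert q is not None and abs(q[5]-j)<.3,(q,j)
        arm.movej(q); M.append((round(float(arm.read_moment()[2]),2),round(float(np.linalg.norm(arm.read_ft_force())),1)))
    print("w",w,arm.read_gripper_width(),"Mz,F",M,"t",arm.read_clock(),"j6",arm.read_joint_pos()[5])
    return ang0+j6a-j6b
E
python3 - <<'E'
from h import *
q=arm.ik([*NUT,.23],Q(j1n()-0.1)); q[5]+=2.3
print(q); arm.movej(q); print(arm.read_eef_pos(),arm.read_joint_pos()[5])
a=stroke(2.4,-2.4,0)
arm.hold(.1); snap("n1"); spots(["nut_grip","clamp_bar"])
E
```

```text
[-5.69380644e-01  5.91099834e-02  1.26652831e+00 -4.44089210e-16
  1.81595436e+00  2.34217548e+00]
[ 0.51299473 -0.288048    0.23007478] 2.341992433332882
w 0.45384380296157173 0.44974227383889137 Mz,F [(0.04, 7.7), (0.05, 10.3), (0.03, 15.3), (0.08, 14.8)] t 17.0167 j6 -2.4566722307056317
nut_grip [([0.5124, -0.287, 0.1543], 0.93)]
clamp_bar []
```

```bash
cat >> h.py <<'E'
def regrip(j6):
    arm.move_gripper(1.0); q=list(arm.read_joint_pos()); q[5]=j6-.057; arm.movej(q)
E
python3 - <<'E'
from h import *
regrip(2.4)
a=stroke(2.4,-2.4,4.8); print(a)
arm.move_gripper(1.0)
p=arm.read_eef_pos(); arm.movel([p[0],p[1],.25],rate=.3)
arm.goto([.40,-.27,.33],Q(1.57))
snap("n2"); spots(["nut_grip","clamp_bar","done_mid_centre"])
im=cv2.imread("pics/n2.png")[80:380,140:540]; cv2.imwrite("pics/n2c.png",cv2.resize(im,None,fx=2,fy=2))
print(arm.read_clock())
E
```

```text
w 0.45000674824708026 0.44832131090036964 Mz,F [(0.06, 5.2), (0.02, 11.6), (0.05, 16.5), (0.01, 15.6)] t 26.9417 j6 -2.4564246910841545
9.6
nut_grip [([0.5132, -0.2891, 0.1531], 0.56)]
clamp_bar []
done_mid_centre [([0.4385, -0.2817, 0.0852], 0.64)]
28.825
```

View pics/n2c.png

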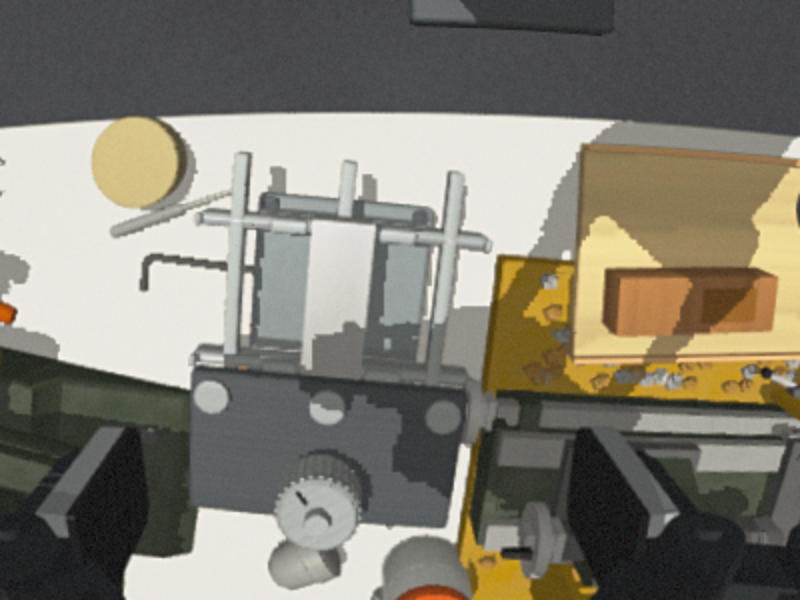

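Run:
```python
import cv2,numpy as np
a=cv2.imread("pics/wr1.png")[190:260,255:375];b=cv2.imread("pics/wb1.png")[180:290,240:400]
A=cv2.resize(a,(800,466),interpolation=cv2.INTER_CUBIC)[:, :]  # x6.667
B=cv2.resize(b,(800,550),interpolation=cv2.INTER_CUBIC) # x5
cv2.imwrite("pics/cA.png",A);cv2.imwrite("pics/cB.png",B)
```

```text
(no output)
```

View pics/cA.png

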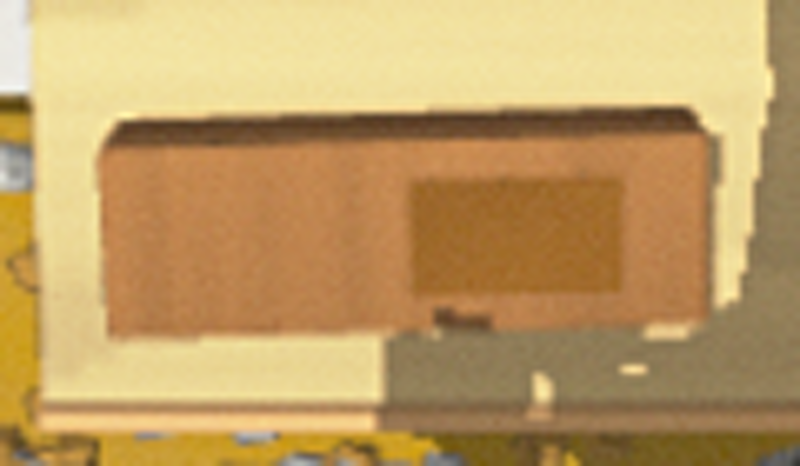

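View pics/cB.png

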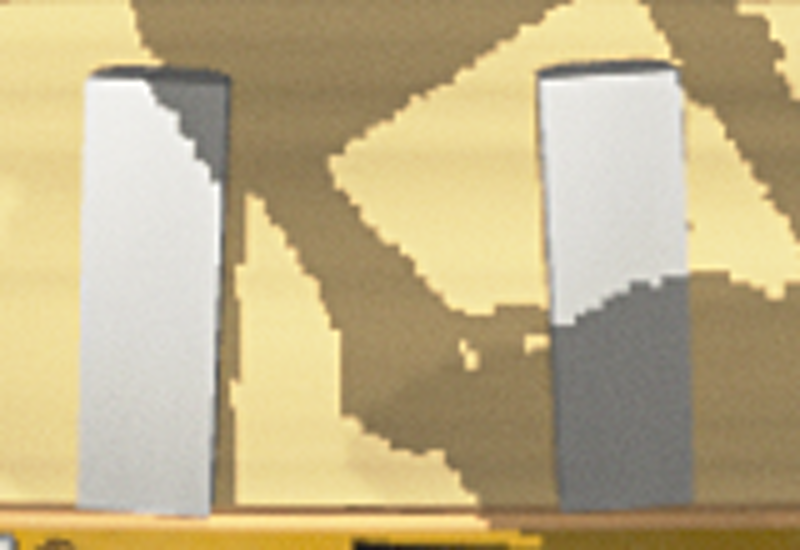

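Run:
```python
from h import *
def rep(n,img,pts,s,off,z,long):
    C=np.load(f"pics/{img}.npy")
    w=np.array([at_z(C,off[0]+x/s,off[1]+y/s,z)[:2] for x,y in pts])
    e=[np.hypot(*(w[(i+1)%4]-w[i])) for i in range(4)]
    l=(w[1]+w[2]-w[0]-w[3])/2 if long=="h" else (w[2]+w[3]-w[0]-w[1])/2
    print(n,"c",w.mean(0).round(4),"edges",np.round(e,4),"long axis heading",np.arctan2(l[1],l[0]).round(3))
rep("block","wr1",[(105,148),(703,130),(706,328),(108,338)],6.667,(255,190),.07,"h")
rep("bl.235","wb1",[(85,78),(228,80),(210,515),(78,505)],5,(240,180),.062,"v")
rep("bl.34","wb1",[(538,76),(680,70),(692,502),(560,508)],5,(240,180),.062,"v")
```

```text
block c [ 0.436  -0.0625] edges [0.1068 0.0367 0.1089 0.0353] long axis heading 1.594
bl.235 c [0.4172 0.2343] edges [0.0323 0.1045 0.0319 0.103 ] long axis heading -0.064
bl.34 c [0.416  0.3426] edges [0.032  0.1041 0.0318 0.1036] long axis heading 0.07
```

```bash
cat >> h.py <<'E'
YAW=-.08; U=np.array([np.cos(YAW),np.sin(YAW)]); V=np.array([-U[1],U[0]])
FO=np.array([.441,-.2817])       # fixture origin
def fx(x,y): return FO+x*U+y*V
def L(xy,z,psi=None,rate=.15): arm.movel([xy[0],xy[1],z],None if psi is None else Q(psi),rate=rate)
PF=pi/2+YAW
def stat(s): print(s,"w",round(float(arm.read_gripper_width()),3),"ff",np.round(arm.read_finger_force(),1),"F",np.round(arm.read_ft_force(),1),"p",np.round(arm.read_eef_pos(),4),"t",round(float(arm.read_clock()),1))
E
python3 - <<'E'
from h import *
g=np.array([.4385,-.2815])
arm.goto([*g,.20],Q(PF)); arm.move_gripper(.62); stat("pre")
L(g,.12); L(g,.078,rate=.06); stat("down")
arm.move_gripper(0.0); stat("grip")
L(g-.028*U,.078,rate=.06); stat("slid")
L(g-.030*U,.087,rate=.08)
L(g-.050*U,.088,rate=.1); stat("out")
L(g-.050*U,.24,rate=.25); stat("up")
snap("o1"); cv2.imwrite("pics/o1c.png",cv2.imread("pics/o1.png")[80:460,60:580])
E
```

```text
pre w 0.621 ff 0.0 F [ 0.4 -0.4 -0.2] p [ 0.4386 -0.2817  0.201 ] t 29.9
down w 0.62 ff 0.0 F [-0.6  0.8 -0.4] p [ 0.4387 -0.2816  0.0783] t 31.4
grip w 0.357 ff 60.9 F [-0.3 -0.5  3.8] p [ 0.4389 -0.2818  0.0789] t 31.7
slid w 0.362 ff 61.2 F [ 1.3 -0.4  6.6] p [ 0.4097 -0.2794  0.0789] t 32.3
out w 0.358 ff 60.3 F [ 0.3  0.5 -1.8] p [ 0.3884 -0.2774  0.0876] t 32.9
up w 0.36 ff 60.3 F [ 0.2  0.3 -1.5] p [ 0.3886 -0.2773  0.2384] t 33.7
```

View pics/o1c.png

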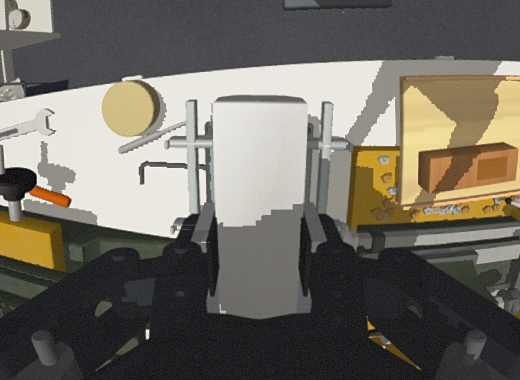

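```bash
cat >> h.py <<'E'
def lower(xy,z,step=.0015,fmax=6,zmin=None):
    """final slow descent until contact"""
    f0=arm.read_ft_force()[2]
    while z>zmin:
        z-=step; L(xy,z,rate=.03)
        if arm.read_ft_force()[2]-f0>fmax: break
    return z
E
python3 - <<'E'
from h import *
b=np.array([.4365,-.063]); ps=1.594
arm.goto([*b,.24],Q(ps)); stat("over")
L(b,.085,rate=.15); stat("near")
z=lower(b,.0765,zmin=.071); stat(f"contact {z}")
arm.move_gripper(.62); stat("open")
L(b,.15,rate=.15); arm.goto([.37,-.04,.30],Q(1.57)); snap("p1"); spots(["done_mid_centre","done_mid","tape","rest_block"])
cv2.imwrite("pics/p1c.png",cv2.resize(cv2.imread("pics/p1.png")[100:350,160:480],(768,600)))
E
```

```text
over w 0.36 ff 60.3 F [-0.8  0.1 -1.3] p [ 0.4363 -0.0637  0.2393] t 34.6
near w 0.357 ff 60.3 F [ 0.3 -0.3 -2. ] p [ 0.4371 -0.0633  0.0862] t 35.8
contact 0.072 w 0.363 ff 60.9 F [-2.1  1.1  5.4] p [ 0.4368 -0.0631  0.0729] t 36.8
open w 0.622 ff 0.0 F [0.4 0.8 0.5] p [ 0.4365 -0.063   0.0718] t 37.1
done_mid_centre [([0.4368, -0.0617, 0.0801], 0.88), ([0.4144, 0.3407, 0.0514], 0.58)]
done_mid [([0.3818, -0.0587, 0.0824], 0.61)]
tape [([0.3713, 0.0428, 0.0397], 0.98), ([0.4419, -0.2218, 0.0854], 0.53)]
rest_block [([0.4363, -0.0655, 0.0429], 0.62), ([0.3805, -0.0639, 0.083], 0.32), ([0.4366, -0.0635, 0.0786], 0.32)]
```

View pics/p1c.png

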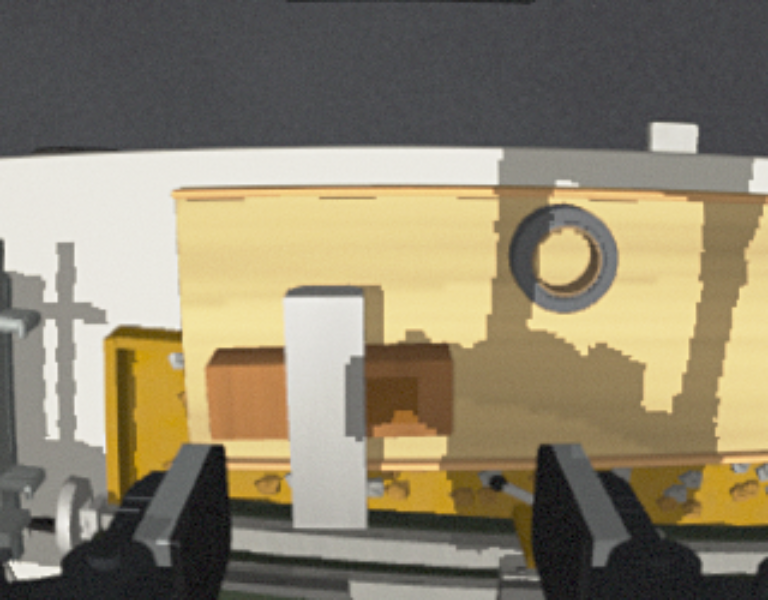

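```bash
cat >> h.py <<'E'
def pick(xy,psi,zb=.040):
    xy=np.array(xy); L(xy,.11,psi,rate=.2); arm.move_gripper(.68); L(xy,zb+.0025,rate=.08); arm.move_gripper(0.); stat("grip")
    L(xy,.13,rate=.15); stat("lift")
def insert(y):
    arm.goto([*fx(-55,y) if 0 else fx(-.055,y),.24],Q(PF)); stat("over")
    L(fx(-.055,y),.10,rate=.2); L(fx(-.055,y),.0885,rate=.06); L(fx(-.0315,y),.0885,rate=.06); stat("in")
    z=lower(fx(-.0315,y),.0815,step=.001,zmin=.0765,fmax=5); stat(f"on rails {z}")
E
python3 - <<'E'
from h import *
arm.goto([.36,.235,.24],Q(1.507)); snap("b1")
r=spots(["blank3_centre","blank1_centre"])
c=[p for p,_ in r["blank3_centre"]+r["blank1_centre"] if np.hypot(p[0]-.4175,p[1]-.2345)<.009]
if not c: print("MOVED?")
else:
    pick([.4175,.2345],1.507)
    if arm.read_gripper_width()>.3:
        p=arm.read_eef_pos(); L(p[:2],.24,rate=.25)
        insert(.058)
E
```

```text
Traceback (most recent call last):
  File "h.py", line 67
    arm.goto([*fx(-55,y) if 0 else fx(-.055,y),.24],Q(PF)); stat("over")
                         ^^
SyntaxError: invalid syntax
```

```bash
sed -i 's/\*fx(-55,y) if 0 else fx(-.055,y)/*fx(-.055,y)/' h.py
python3 - <<'E'
from h import *
arm.goto([.36,.235,.24],Q(1.507)); snap("b1")
r=spots(["blank3_centre","blank1_centre"])
c=[p for p,_ in r["blank3_centre"]+r["blank1_centre"] if np.hypot(p[0]-.4175,p[1]-.2345)<.009]
if not c: print("MOVED?")
else:
    pick([.4175,.2345],1.507)
    if arm.read_gripper_width()>.3:
        p=arm.read_eef_pos(); L(p[:2],.24,rate=.25)
        insert(.058)
E
```

```text
blank3_centre [([0.4224, 0.2358, 0.0498], 0.76), ([0.4123, 0.34, 0.0521], 0.63)]
blank1_centre [([0.4138, 0.3417, 0.0539], 0.7)]
grip w 0.357 ff 61.9 F [ 0.4 -0.3  4.5] p [0.4181 0.2347 0.0435] t 42.4
lift w 0.357 ff 61.2 F [-0.8  1.1 -3. ] p [0.4169 0.2343 0.1285] t 43.1
over w 0.356 ff 61.2 F [ 0.  -0.1 -2.6] p [ 0.3912 -0.2188  0.2398] t 45.4
in w 0.358 ff 61.2 F [ 0.7 -0.3 -2.1] p [ 0.4144 -0.2213  0.0883] t 47.1
on rails 0.0785 w 0.356 ff 62.0 F [-3.8  1.8  5.9] p [ 0.4143 -0.2214  0.0795] t 48.1
```

```bash
cat >> h.py <<'E'
def push(y,z,xmax=.001,fmax=10):
    x=-.0315; L(fx(-.012,y),z,rate=.05); stat("-12"); x=-.012
    f0=arm.read_ft_force()[:2]@U
    while x<xmax:
        x+=.001; L(fx(x,y),z,rate=.03); f=arm.read_ft_force()[:2]@U-f0
        if abs(f)>fmax: break
    stat(f"stop? x={x:.4f} f={f:.1f}"); print("fixture xy",(np.array(arm.read_eef_pos()[:2])-FO)@np.c_[U,V])
E
python3 - <<'E'
from h import *
push(.058,.0785,xmax=.004)
E
```

```text
-12 w 0.36 ff 62.1 F [-1.3 -1.1  5.4] p [ 0.4342 -0.2234  0.0795] t 48.6
stop? x=0.0000 f=-11.9 w 0.36 ff 62.8 F [-13.    1.8   9.6] p [ 0.4436 -0.2242  0.0795] t 51.6
fixture xy [-0.00200041  0.05756634]
```

```bash
cat >> h.py <<'E'
def release(y):
    arm.move_gripper(.55); stat("open"); p=arm.read_eef_pos(); L(p[:2],.12,rate=.1); L(p[:2],.24,rate=.25)
E
python3 - <<'E'
from h import *
release(.058)
arm.goto([.36,.335,.24],Q(1.641)); snap("b2")
r=spots(["blank1_centre","blank3_centre"])
c=[p for p,_ in r["blank3_centre"]+r["blank1_centre"] if np.hypot(p[0]-.416,p[1]-.3425)<.009]
if not c: print("MOVED?")
else:
    pick([.416,.3425],1.641)
    if arm.read_gripper_width()>.3:
        p=arm.read_eef_pos(); L(p[:2],.24,rate=.25)
        insert(-.058);
E
```

```text
open w 0.549 ff 0.0 F [ 0.1  0.5 -0.2] p [ 0.4458 -0.2238  0.0782] t 51.9
blank1_centre []
blank3_centre []
MOVED?
```

Run:
```python
from h import *
arm.goto([.36,.27,.33],Q(1.571)); snap("b3")
spots(["blank1_centre","blank3_centre","blank1","blank2"])
arm.snapshot("top"); spots(["blank1_centre","blank3_centre"],"top")
cv2.imwrite("pics/b3c.png",cv2.resize(cv2.imread("pics/b3.png")[130:330,200:466],(798,600),interpolation=cv2.INTER_CUBIC))
```

```text
blank1_centre [([0.415, 0.3393, 0.0517], 0.88)]
blank3_centre []
blank1 [([0.3634, 0.3357, 0.0552], 0.65)]
blank2 [([0.3634, 0.3357, 0.0552], 0.65)]
blank1_centre [([0.421, 0.3436, 0.0488], 0.73)]
blank3_centre [([0.4417, -0.2251, 0.0857], 0.84), ([0.8284, 0.1611, 0.0113], 0.79), ([0.364, 0.3388, 0.0499], 0.71)]
```

View pics/b3c.png

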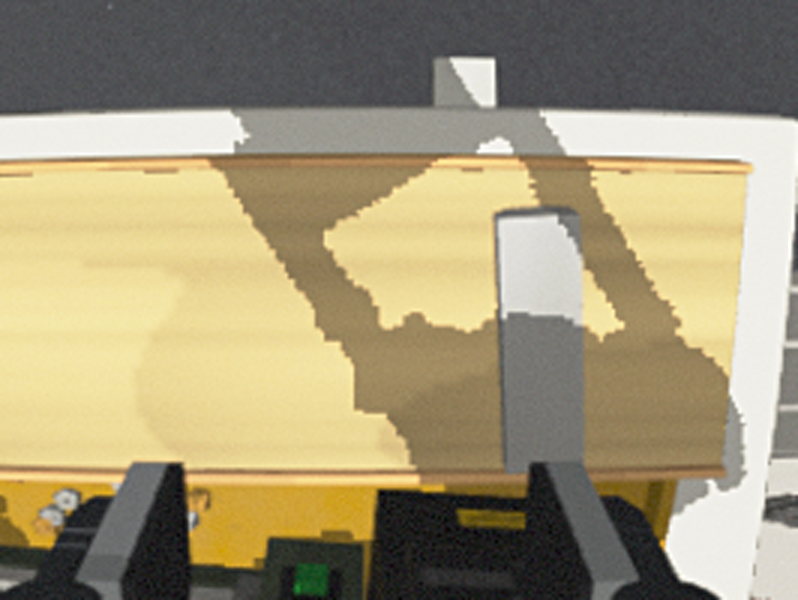

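Run:
```python
from h import *
arm.goto([.416,.3425,.20],Q(1.641))
pick([.416,.3425],1.641)
if arm.read_gripper_width()>.3:
    p=arm.read_eef_pos(); L(p[:2],.24,rate=.25)
    insert(-.058)
```

```text
grip w 0.359 ff 61.8 F [ 0.2 -0.7  3.5] p [0.4165 0.3428 0.0435] t 59.1
lift w 0.361 ff 61.1 F [ 0.1 -0.2 -2.8] p [0.4155 0.3422 0.1286] t 59.8
over w 0.361 ff 61.1 F [-0.1  0.6 -2.5] p [ 0.3821 -0.3345  0.24  ] t 62.8
in w 0.357 ff 61.1 F [-0.2 -1.1 -2.3] p [ 0.4052 -0.3369  0.0883] t 64.6
on rails 0.0785 w 0.353 ff 61.9 F [-2.9  1.9  5.4] p [ 0.405  -0.3371  0.0795] t 65.5
```

Run:
```python
from h import *
push(-.058,.0785,xmax=.004); release(-.058)
arm.goto([.38,-.28,.33],Q(1.57)); snap("f3")
spots(["blank1","blank3","blank1_centre","blank3_centre","nut_grip","tin","tape"])
cv2.imwrite("pics/f3c.png",cv2.resize(cv2.imread("pics/f3.png")[100:370,180:450],(600,600),interpolation=cv2.INTER_CUBIC))
```

```text
-12 w 0.361 ff 62.0 F [-0.7  0.   5.4] p [ 0.425  -0.3391  0.0795] t 66.0
stop? x=-0.0010 f=-14.5 w 0.36 ff 62.8 F [-15.    2.9  11. ] p [ 0.4327 -0.3398  0.0795] t 68.8
fixture xy [-0.00360565 -0.05859542]
open w 0.549 ff 0.0 F [-1.  -0.6 -0.4] p [ 0.4356 -0.3393  0.0781] t 69.1
blank1 [([0.3803, -0.3358, 0.0895], 0.95), ([0.3921, -0.2189, 0.0869], 0.89)]
blank3 [([0.3803, -0.3358, 0.0895], 0.95), ([0.3921, -0.2189, 0.0869], 0.89)]
blank1_centre [([0.431, -0.341, 0.0885], 0.64)]
blank3_centre [([0.4478, -0.2238, 0.0833], 0.59)]
nut_grip [([0.5121, -0.2885, 0.1529], 0.93)]
tin [([0.3553, -0.4066, 0.0009], 0.9), ([0.4379, -0.0636, 0.0836], 0.41)]
tape [([0.3758, 0.0444, 0.038], 0.95)]
```

View pics/f3c.png

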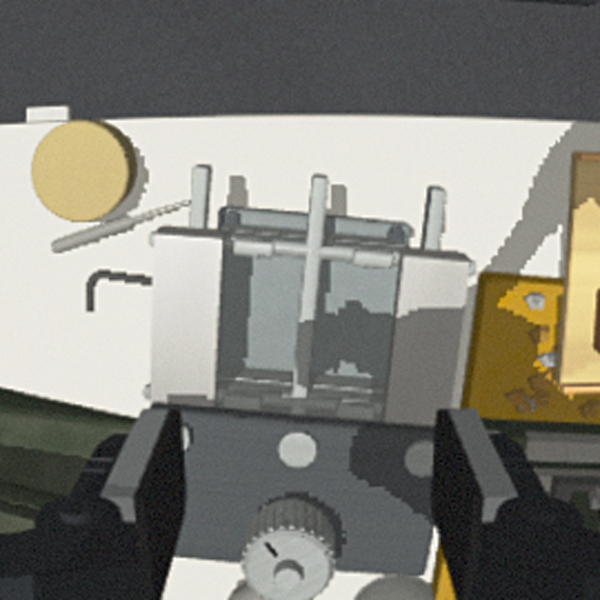

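```bash
cat >> h.py <<'E'
def tighten(j6a,j6b,ang0,step=.15,mmax=.5,z0=.126):
    arm.move_gripper(0.); m0=arm.read_moment()[2]; j=j6a; M=[]
    while j<j6b-1e-6:
        j=min(j+step,j6b); a=ang0-(j-j6a)
        arm.movej(arm.ik([*NUT,z0+max(a,0)*.000796],Q(j1n()-j)))
        m=arm.read_moment()[2]-m0; M.append(round(float(m),2))
        if abs(m)>mmax: break
    print("M",M,"turned",j-j6a,"j6",arm.read_joint_pos()[5]); stat("tight"); return ang0-(j-j6a),j
E
python3 - <<'E'
from h import *
z=.126+9.6*.000796
L(NUT-[.08,0],.25,rate=.3)
q=arm.ik([*NUT,.235],Q(j1n()-0.1)); q[5]=-2.457; arm.movej(q); arm.move_gripper(1.0)
stroke(-2.4,2.4,9.6)
regrip(-2.4)
print(tighten(-2.4,2.4,4.8,step=.3))
E
```

```text
w 0.4510076113998942 0.44613066031630316 Mz,F [(-0.02, 8.1), (-0.02, 12.6), (-0.05, 15.9), (-0.09, 14.8)] t 78.4833 j6 2.3406239685402364
M [0.02, 0.01, -0.08, -0.01, -0.01, 0.04, 0.06, 0.08, 0.05, -0.0, 0.02, -0.0, 0.04, 0.03, 0.03, -0.03] turned 4.8 j6 2.3356893092740583
tight w 0.449 ff 62.4 F [ 14.5 -12.   -1.4] p [ 0.5154 -0.2906  0.1266] t 89.7
(0.0, 2.4)
```

Run:
```python
from h import *
regrip(0.0)
p=arm.read_eef_pos(); print(p)
print(tighten(0.0,2.4,0.0,step=.1,mmax=.4))
```

```text
[ 0.51279783 -0.2877897   0.12584608]
M [-0.12, -0.09, -0.08, -0.07, -0.12, 1.03] turned 0.6 j6 0.5408392932418759
tight w 0.448 ff 61.4 F [ 8.6 -5.  -2.5] p [ 0.5151 -0.2888  0.1265] t 94.3
(-0.6, 0.6)
```

Run:
```python
from h import *
arm.hold(.2); arm.move_gripper(1.0); p=arm.read_eef_pos(); L(p[:2],.25,rate=.2)
arm.goto([.36,-.24,.36],Q(1.57)); snap("e1")
spots(["nut_grip","blank1","blank3_centre","tin","done_mid_centre","rest_block"])
cv2.imwrite("pics/e1c.png",cv2.resize(cv2.imread("pics/e1.png")[100:340,160:480],(800,600),interpolation=cv2.INTER_CUBIC))
```

```text
nut_grip [([0.5135, -0.2906, 0.1479], 0.67), ([0.3787, -0.3368, 0.09], 0.38)]
blank1 [([0.3906, -0.2188, 0.0901], 0.6), ([0.3805, -0.3375, 0.0912], 0.58), ([0.8808, 0.1741, 0.0111], 0.58)]
blank3_centre [([0.4492, -0.2245, 0.0863], 0.97)]
tin [([0.3535, -0.4046, 0.001], 0.88), ([0.3847, -0.0626, 0.0817], 0.55)]
done_mid_centre [([0.4364, -0.0659, 0.0427], 0.69), ([0.4367, -0.0646, 0.0812], 0.63)]
rest_block [([0.4349, -0.0645, 0.0382], 0.75)]
```

View pics/e1c.png

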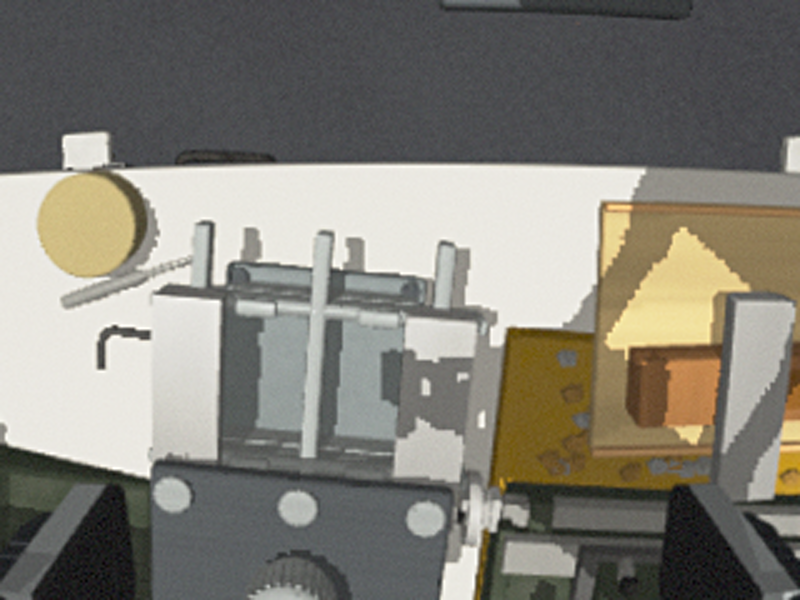

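Both blanks are clamped at the stop, the finished billet lies across the block, and the bystanders are where they were.

```bash
python3 -c "
from workcell import arm
print(arm.read_clock(),arm.close_job())"
```

```text
the job is handed in; nothing more can be done
98.5083 None
```

The job is done and handed in at 98.5 s: the one finished billet lies across the packing block, both blanks are against the stop in the left and right lanes, the nut is screwed home to its hard stop, and the tape roll and tin are where they were.

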